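# Put the grinding cup stone away under its cover

## Task

Put the cup-shaped grinding stone away: stand it in the middle of the shallow round steel pan, stone face down and steel arbor up as it stands now. Then close it up by setting the large steel cover over it, so that the cover sits level, fully down inside the rim of the pan.

Things in the scene. Friction and masses are not known exactly. Their poses are not given: they have to be found in the camera images.
- pan: Shallow round pan of bare sheet steel, fixed to the bench: 140 mm outside, 132 mm inside diameter, rim 14 mm high above the bench, floor 4 mm thick. Origin: centre of its underside, at bench level; z up.
- stone_grip (a point): Grip point of the loose cup stone, dark grey, standing on its face: 66 mm diameter, 26 mm high, tapering to 52 mm at the top, with a central upright round steel arbor (24 mm diameter, 34 mm long); 60 mm high over all, 0.25 to 0.5 kg. The point lies on the arbor's axis, 48 mm above the stone's underside; z up along the arbor. Yaw does not matter. The flat brown disc nearby is not it.
- cover_grip (a point): Grip point of the loose large cover, sheet steel, open below: 112 mm outside, 106 mm inside diameter, 78 mm high, central black knob on top (28 mm diameter, 34 mm long); 0.18 to 0.35 kg. The point lies on the knob's axis, 100 mm above the lower edge; z up. Yaw does not matter. Its edge goes on the pan's floor, 10 mm play to the rim. A similar 68 mm cover farther off is too narrow.
Not all that is in view belongs to the job. What is shaped like the part that bears stone_grip but pink or turquoise is not meant. Leave any turquoise look-alike of the part that bears cover_grip alone.

How it is judged:
By the outcome, as a careful person would: the job done as asked, in the order asked, and still so for the second after the job is handed in, with the robot touching nothing.
It also fails if it takes over 58 s, if anything falls off the work surface, if the arm or the gripper's body presses on something with over 40 N, if the wrist force passes 120 N, or if a joint passes its speed limit or range.

## Robot

A 6-joint arm with a two-finger parallel gripper is mounted at the origin on the work surface. World frame = base frame: x ahead of the robot, y to its left, z up, the work surface at z = 0. Lengths are in m, angles in rad, forces in N, time in s.
With the tool pointing down it reaches from about 0.425 to 0.95 m from the base axis. Payload 14.7 kg.
Tool frame: the origin (TCP) lies on the centre line of the jaws, within the pads' length; the fingertips stand 19 mm ahead of it and the grasp point (between the pads) is the TCP (manip.tip_extent is the distance from the TCP to the fingertips, in m); y points along the fingers, x is the direction in which the jaws open and shut, and the axes are right-handed (so a half turn about y gives the same grasp; the last joint's range is limited). The gripper opens to 85 mm and grips with 20 to 120 N. Pads are 22 mm wide; open, the fingers measure 114 mm over their backs; the gripper's body (76 mm by 85 mm) begins 54 mm behind the grasp point. The pads swing forward as they close: fully open they stand 13 mm farther back than shut.
Start: joints at [-1.15, 0.48, 1.596, -0, 1.065, -0.047], TCP at [0.293, -0.58, 0.25] pointing down, gripper open.
Joint ranges: [-2.75, 2.75], [-0.82, 2.05], [0.23, 2.67], [-1.56, 4.7], [0.09, 2.69], [-2.92, 2.92]. Speed limits (rad/s): [1.89, 1.89, 2.39, 3.01, 3.01, 3.01].

## Interface

Orientations are given as [roll, pitch, yaw] about the fixed x, y, z axes, in that order (R = Rz(yaw) Ry(pitch) Rx(roll)).
In Python, from workcell import manip gives the robot as it stands. The module is installed in compiled form; this text tells all that it offers.
- The arm moves only by the tool jog_arm, never from a script. Its argument "motion" is a list of rows, each a list of 7 numbers: the turn, a rotation vector about the tool's x, y, z in rad, then the shift along the tool's x, y, z in cm, then the finger opening in cm, from 0 to 8.54. A call has 1 to 20 rows; each row is the pose to reach, as a shift and turn from the pose measured when the call began, along the tool's axes at that moment; what a row does not reach only later rows make up. A row lasts 1/10 s, in which the tool goes at most 50 mm and 8.59 degrees, less where a joint would pass 70% of its speed; a pose out of reach is approached as far as the arm can. A call with a gripper value outside its range is refused whole. The fingers move at their own pace and stop on an object; "grip_force" is the grip in N (left out, the last holds). Time passes only in rows, so rows that repeat a pose let the fingers close. It gives the time, the measured TCP pose, the force and the opening at its end, in the units of the state.
- manip.get_state(): the state, without advancing time (a new reading comes with each control period).
- manip.capture(name): name is "scene" or "top" or "wrist"; returns (picture, depth): 384x512x3 uint8, blue, green, red; 384x512 float32, m along the optical axis (not along the pixel's ray), 0 where there is no reading.
- manip.camera_model(name): a dict with "mtx" (3x3 intrinsics, pixels), "origin" and "attitude" of the camera in the world; the wrist camera has in their place "T_tool_cam" (4x4, takes a point from camera to tool coordinates, whose origin is the TCP and whose axes are the tool frame's). Camera axes: x right, y down, z forward; pixel columns grow to the right and rows downward; lengths in m; the calibration is good to about 2 mm. A picture is of the moment at which its call begins: read the wrist's pose just before it. camera_model takes no time and is no camera call.
- manip.close_job(): hands the job in, once; it reports no verdict.
The state is a dict: "clock": time; "joint_pos": joint angles; "qvel": joint speeds; "effort": joint torques, N m; "tcp_pos": TCP position; "tcp_rot": TCP orientation; "ft_force": force on the tool from outside, world axes, zero at the start; "moment": the same for the moment, N m; "width": opening from 0.0 (shut) to 1.0 (fully open).
Only numpy, scipy, OpenCV 4.12 (cv2) and the standard library are available. Lean on these libraries where they do the work, as an engineer would, in place of code of your own. Each camera call takes 0.05 s, during which the arm holds its last target. There are 200 camera calls.

## Working session

There is one attempt and no reset: what is moved stays moved. The work goes in short steps, Python scripts to look and compute and a tool call to move; the robot and the scene stay as the last step left them, time stands still between calls to the robot, and variables do not carry over. Pictures are saved under pics/ and viewed, about 8 in all and at most 12, crops included, and the job is handed in when it is done.

Besides the shell and the picture viewer there is one more tool, called after "Emit:" as name([rows], argument=value, ...), one row to a line, values as JSON. jog_arm: Moves the arm, as the interface text tells. Its arguments: {"type":"object","properties":{"motion":{"type":"array"},"grip_force":{"type":"number"}},"required":["motion"]}

```bash
mkdir -p pics; cat > h.py <<'E'
import numpy as np, cv2
from scipy.spatial.transform import Rotation as R
from workcell import manip
def rot(a):
    a=np.array(a,float)
    return a if a.shape==(3,3) else R.from_euler('xyz',a).as_matrix()
def cam(name,st=None):
    m=manip.camera_model(name)
    if name=='wrist':
        st=st or manip.get_state(); T=np.eye(4); T[:3,:3]=rot(st['tcp_rot']); T[:3,3]=st['tcp_pos']
        T=T@np.array(m['T_tool_cam']); return np.array(m['mtx']),T[:3,:3],T[:3,3]
    return np.array(m['mtx']),rot(m['attitude']),np.array(m['origin'])
def pix2plane(c,u,v,z):
    K,Rm,o=c; d=Rm@np.linalg.solve(K,[u,v,1.]); return o+d*(z-o[2])/d[2]
def cloud(c,depth):
    K,Rm,o=c; v,u=np.mgrid[:depth.shape[0],:depth.shape[1]]
    p=np.stack([(u-K[0,2])/K[0,0]*depth,(v-K[1,2])/K[1,1]*depth,depth],-1); return p@Rm.T+o
def togo(p,st=None):
    st=st or manip.get_state(); return rot(st['tcp_rot']).T@(np.array(p)-st['tcp_pos'])*100
E
python3 - <<'E'
from h import *
print(manip.get_state()); print(manip.camera_model('top')); print(manip.camera_model('scene')); print(manip.camera_model('wrist'))
for n in('top','scene'):
    p,d=manip.capture(n); cv2.imwrite(f'pics/{n}0.png',p); np.save(n+'_d.npy',d); print(d.min(),d.max(),(d==0).mean())
E
```

```text
{'clock': 0.0, 'joint_pos': array([-1.14959082e+00,  4.80833481e-01,  1.59687993e+00, -1.63699755e-05,
        1.06505989e+00, -4.66123609e-02]), 'qvel': array([ 0.00124434,  0.00017642, -0.00187355, -0.00104781, -0.00058644,
       -0.00058169]), 'effort': array([ 1.69363775e-04, -9.50647831e+01, -4.30180657e+01,  1.02443541e-04,
        1.21453332e-02,  6.04362435e-05]), 'tcp_pos': array([ 0.29296202, -0.57980902,  0.24966904]), 'tcp_rot': array([-1.57075561e+00,  1.18002928e-03, -1.10297050e+00]), 'ft_force': array([-0.13902902, -0.08529092, -0.1993668 ]), 'moment': array([-0.04941997, -0.00296766, -0.00597893]), 'width': 0.9997634221387265}
{'mtx': array([[355.84090827,   0.        , 252.53048762],
       [  0.        , 355.84090827, 194.77303495],
       [  0.        ,   0.        ,   1.        ]]), 'origin': array([0.44321249, 0.04361816, 0.84876853]), 'attitude': array([-3.13686011, -0.00530185, -1.58372599])}
{'mtx': array([[389.94162788,   0.        , 248.02082328],
       [  0.        , 389.94162788, 188.57859258],
       [  0.        ,   0.        ,   1.        ]]), 'origin': array([ 0.93577656, -0.17263527,  0.93159691]), 'attitude': array([-2.5840564 ,  0.01136171,  1.12350589])}
{'mtx': array([[279.28683725,   0.        , 257.24520491],
       [  0.        , 279.28683725, 187.15793787],
       [  0.        ,   0.        ,   1.        ]]), 'T_tool_cam': array([[ 9.99999656e-01, -8.25625991e-04, -8.02831922e-05,
        -3.90360340e-04],
       [-1.51090187e-04, -2.76450293e-01,  9.61028206e-01,
        -1.22792395e-01],
       [-8.15644177e-04, -9.61027863e-01, -2.76450323e-01,
         7.13602052e-02],
       [ 0.00000000e+00,  0.00000000e+00,  0.00000000e+00,
         1.00000000e+00]])}
0.0 0.8616795 0.0038909912109375
0.0 2.8771706 0.003926595052083333
```

View pics/top0.png

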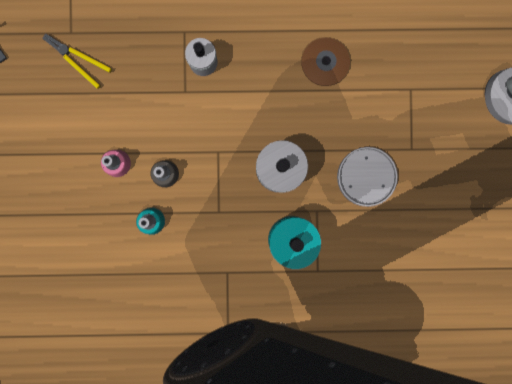

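View pics/scene0.png

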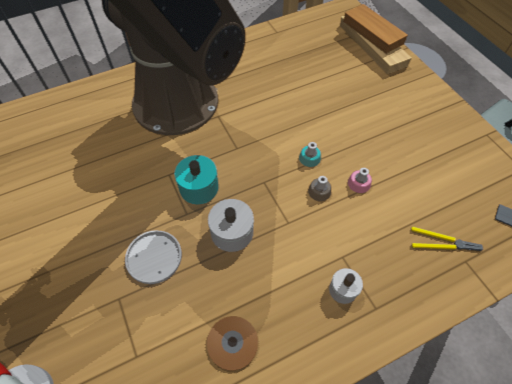

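Top view, candidates:
- **Stone:** dark grey (164,173) chosen. Not pink (116,162), turquoise (150,221) or the brown disc (326,61).
- **Cover:** large steel (282,166) chosen. Not the small steel one (201,57) or the turquoise one (295,243).
- **Pan:** (368,176), fixed.

The scene view agrees: stone (320,188), cover (231,225), pan (153,258). Next I measure and make one close crop.

```bash
python3 - <<'E'
from h import *
def fit(P,z0,z1,c,r):
    m=(P[...,2]>z0)&(P[...,2]<z1)&(np.hypot(P[...,0]-c[0],P[...,1]-c[1])<r)
    q=P[m]
    if len(q)<4: return len(q)
    (x,y),rr=cv2.minEnclosingCircle((q[:,:2]*1000).astype(np.float32)); return len(q),np.round([x,y,rr],1),np.round(q.mean(0)*1000,1)
for n in('top','scene'):
    c=cam(n); d=np.load(n+'_d.npy'); P=cloud(c,d)
    if n=='top':
        cs={k:pix2plane(c,*uv,z)[:2] for k,uv,z in(('stone',(164,173),.03),('cover',(282,166),.08),('pan',(368,176),.014))}
    print(n,{k:v.round(3) for k,v in cs.items()})
    print('arbor',fit(P,.056,.07,cs['stone'],.035)); print('knob',fit(P,.107,.125,cs['cover'],.04)); print('covertop',fit(P,.073,.084,cs['cover'],.075)); print('rim',fit(P,.0115,.02,cs['pan'],.085))
    print('maxz',[P[...,2][np.hypot(P[...,0]-v[0],P[...,1]-v[1])<.04].max().round(4) for v in cs.values()])
p=cv2.imread('pics/top0.png')
# ellipse fits from contours
g=cv2.cvtColor(p,cv2.COLOR_BGR2HSV); m=((g[...,1]<60)&(g[...,2]>60)).astype(np.uint8)
for ct in cv2.findContours(m,0,2)[0]:
    if cv2.contourArea(ct)>500:
        (u,v),ab,_=cv2.fitEllipse(ct); print('ell',round(u,1),round(v,1),np.round(ab,1),[pix2plane(cam('top'),u,v,z)[:2].round(4) for z in(.014,.078)])
cv2.imwrite('pics/crop1.png',cv2.resize(p[120:260,80:420],None,fx=2.3,fy=2.3,interpolation=2))
E
```

```text
top {'stone': array([0.5  , 0.242]), 'cover': array([ 0.508, -0.025]), 'pan': array([ 0.488, -0.233])}
arbor (89, array([501. , 247.2,  11.7]), array([501.1, 246.7,  60.2]))
knob (141, array([509.3, -24.6,  13.7]), array([509.4, -24.3, 111.5]))
covertop (1918, array([509.5, -24.3,  55.9]), array([509.1, -24.2,  77.7]))
rim (292, array([ 488. , -231.7,   70.3]), array([ 487.8, -230.5,   13.4]))
maxz [np.float64(0.0637), np.float64(0.1157), np.float64(0.0078)]
scene {'stone': array([0.5  , 0.242]), 'cover': array([ 0.508, -0.025]), 'pan': array([ 0.488, -0.233])}
arbor (58, array([503.4, 246. ,  13.8]), array([503.4, 244.7,  60.8]))
knob (98, array([510.7, -26.8,  13.8]), array([511.7, -27.1, 112.6]))
covertop (1317, array([510. , -27.3,  57.1]), array([514. , -27.9,  78.8]))
rim (286, array([ 488.3, -233.9,   70.5]), array([ 489.5, -236.2,   14.6]))
maxz [np.float64(0.0653), np.float64(0.1162), np.float64(0.0103)]
ell 367.1 176.3 [58.6 59.8] [array([ 0.4872, -0.2308]), array([ 0.4838, -0.2097])]
ell 281.5 166.1 [50.8 52.7] [array([ 0.5135, -0.0297]), array([ 0.5081, -0.0241])]
ell 498.8 95.3 [25.8 55.3] [array([ 0.6742, -0.5445]), array([ 0.6564, -0.4994])]
ell 200.9 56.0 [30.1 38.3] [array([0.7745, 0.1561]), array([0.7491, 0.1475])]
```

View pics/crop1.png

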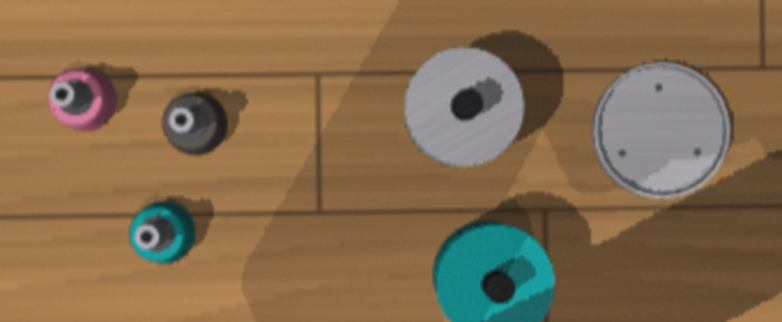

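Close crop: the grey stone with steel arbor is at crop (181,120), the steel cover with black knob at (465,105), the pan at (662,128), so the choice is confirmed. Estimates: stone (0.502,0.246), cover (0.510,-0.0255), pan (0.488,-0.232). Moving above the stone.

Emit:
jog_arm([
  [0,0,0,-5,0,9,8.5],
  [0,0,0,-10,0,18,8.5],
  [0,0,0,-15,0,27,8.5],
  [0,0,0,-20,0,36,8.5],
  [0,0,0,-24,0,41,8.5],
  [0,0,0,-28,0,44,8.5],
  [0,0,0,-32,0,46,8.5],
  [0,0,0,-36,0,48,8.5],
  [0,0,0,-40,0,50,8.5],
  [0,0,0,-44,0,51,8.5],
  [0,0,0,-48,2,52,8.5],
  [0,0,0,-52,3,53,8.5],
  [0,0,0,-56,4,54,8.5],
  [0,0,0,-60,6,55,8.5],
  [0,0,0,-64.3,8,55.9,8.5],
  [0,0,0,-64.3,8,55.9,8.5],
  [0,0,0,-64.3,8,55.9,8.5],
  [0,0,0,-64.3,8,55.9,8.5],
  [0,0,0,-64.3,8,55.9,8.5],
  [0,0,0,-64.3,8,55.9,8.5],
])

```text
clock: 2.1
tcp_pos: [0.5012, 0.247, 0.1698]
tcp_rot: [-1.572, 0.001, -1.101]
ft_force: [-1.1, -1.1, -0.4]
width: 0.994
```

```bash
python3 - <<'E'
from h import *
s=manip.get_state(); print(s); c=cam('wrist',s); p,d=manip.capture('wrist'); cv2.imwrite('pics/w1.png',p)
P=cloud(c,d); np.save('P.npy',P)
m=(P[...,2]>.054)&(P[...,2]<.068)&(np.hypot(P[...,0]-.502,P[...,1]-.246)<.035); q=P[m]
print(len(q),q.mean(0), cv2.minEnclosingCircle((q[:,:2]*1000).astype(np.float32)))
print(togo([.502,.246,.051],s))
E
```

```text
{'clock': 2.1, 'joint_pos': array([4.02987786e-01, 4.51821683e-01, 1.88573738e+00, 1.36710505e-03,
       8.05424006e-01, 1.50271776e+00]), 'qvel': array([-0.03938113, -0.01721214,  0.00340638, -0.00215886,  0.00438039,
       -0.00863915]), 'effort': array([  3.27993549, -81.9807601 , -34.68211412,   0.25590965,
        -0.15984946,   0.33978361]), 'tcp_pos': array([0.50122548, 0.24699881, 0.16982576]), 'tcp_rot': array([-1.57211701e+00,  1.07687033e-03, -1.10067851e+00]), 'ft_force': array([-1.0924402 , -1.14849023, -0.35136414]), 'moment': array([-0.01195014,  0.02043974,  0.07126965]), 'width': 0.9936310237023411}
568 [0.50307568 0.24600272 0.0592162 ] ((502.34820556640625, 245.689208984375), 11.943009376525879)
[ 0.13692641 11.88239386  0.03949771]
```

View pics/w1.png

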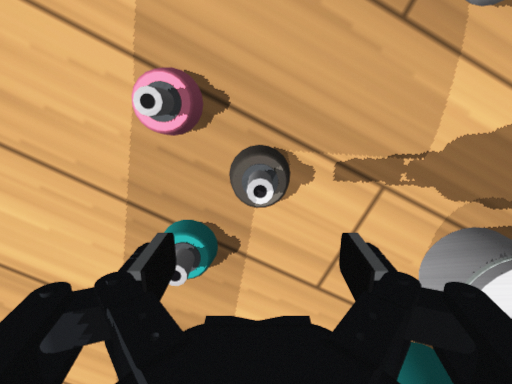

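The wrist view shows the grey stone at (260,190), centred between the fingers, with turquoise at (190,250) clear behind. The refined position is (0.5023,0.2457). Descending and gripping.

Emit:
jog_arm([
  [0,0,0,0.1,2.5,0,8.5],
  [0,0,0,0.15,5,0,8.5],
  [0,0,0,0.15,7.5,0,8.5],
  [0,0,0,0.15,9.5,0,8.5],
  [0,0,0,0.15,11,0,8.5],
  [0,0,0,0.15,11.8,0,8.5],
  [0,0,0,0.15,11.8,0,6],
  [0,0,0,0.15,11.8,0,4],
  [0,0,0,0.15,11.8,0,3],
  [0,0,0,0.15,11.8,0,2],
  [0,0,0,0.15,11.8,0,1],
  [0,0,0,0.15,11.8,0,1],
  [0,0,0,0.15,11.8,0,1],
  [0,0,0,0.15,11.8,0,1],
  [0,0,0,0.15,11.8,0,1],
  [0,0,0,0.15,11.8,0,1],
], grip_force=60)

```text
clock: 3.75
tcp_pos: [0.5026, 0.2451, 0.053]
tcp_rot: [-1.57, 0.001, -1.102]
ft_force: [-0.6, -0.8, 8.1]
width: 0.258
```

Emit:
jog_arm([
  [0,0,0,0,-1,0,1],
  [0,0,0,0,-3,0,1],
  [0,0,0,0,-6,0,1],
  [0,0,0,0,-9,0,1],
  [0,0,0,0,-12,0,1],
  [0,0,0,0,-15,0,1],
  [0,0,0,0,-17,0,1],
  [0,0,0,0,-17,0,1],
  [0,0,0,0,-17,0,1],
])

```text
clock: 4.65
tcp_pos: [0.5024, 0.2449, 0.2233]
tcp_rot: [-1.57, 0.001, -1.102]
ft_force: [0.0, -0.0, -2.6]
width: 0.26
```

```bash
python3 - <<'E'
from h import *
s=manip.get_state(); print(s['tcp_pos'],s['ft_force'],s['width']); print(togo([.488,-.232,.22],s), togo([.56,0,.22],s)); p,d=manip.capture('scene'); cv2.imwrite('pics/s1.png',p[40:260,130:470])
E
```

```text
[0.5023605  0.24488981 0.22331269] [ 0.04965601 -0.03838322 -2.61257715] 0.2597001846488239
[ 41.88840841   0.27418651 -22.84068723] [24.44960373  0.30586009 -5.93012578]
```

View pics/s1.png

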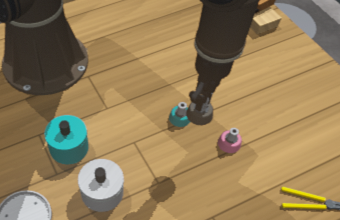

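The crop shows the grey stone hanging upright from the gripper at (200,110), with its shadow at (160,188) and a weight of about 2.6 N. Carrying it to above the pan.

Emit:
jog_arm([
  [0,0,0,2,0,0,1],
  [0,0,0,5,0,-1,1],
  [0,0,0,9,0,-2,1],
  [0,0,0,13,0,-3,1],
  [0,0,0,17,0,-4,1],
  [0,0,0,21,0,-5,1],
  [0,0,0,24.5,0,-6.5,1],
  [0,0,0,28,0,-9,1],
  [0,0,0,31.5,0,-12,1],
  [0,0,0,35,0,-15.5,1],
  [0,0,0,38,0,-18.5,1],
  [0,0,0,40,0,-21,1],
  [0,0,0,41.3,0,-22.4,1],
  [0,0,0,41.9,0,-22.8,1],
  [0,0,0,41.9,0,-22.8,1],
  [0,0,0,41.9,0,-22.8,1],
  [0,0,0,41.9,0,-22.8,1],
  [0,0,0,41.9,0,-22.8,1],
])

```text
clock: 6.5
tcp_pos: [0.4883, -0.2312, 0.2221]
tcp_rot: [-1.571, 0.001, -1.101]
ft_force: [0.1, 0.4, -2.9]
width: 0.262
```

```bash
python3 - <<'E'
from h import *
s=manip.get_state(); print(s['tcp_pos'],s['ft_force'],s['width'])
c=cam('wrist',s); p,d=manip.capture('wrist'); cv2.imwrite('pics/w2.png',p); P=cloud(c,d)
r=np.hypot(P[...,0]-.488,P[...,1]+.232)
m=(P[...,2]>.010)&(P[...,2]<.019)&(r<.08)&(r>.055)&(d>0); q=P[m]
A=np.c_[2*q[:,:2],np.ones(len(q))]; x=np.linalg.lstsq(A,(q[:,:2]**2).sum(1),rcond=None)[0]
print(len(q),x[:2],np.sqrt(x[2]+x[0]**2+x[1]**2),q[:,:2].min(0),q[:,:2].max(0))
print('togo',togo([.488,-.232,.058],s))
E
```

```text
[ 0.48830783 -0.23122513  0.22214385] [ 0.08269831  0.38142606 -2.91358889] 0.26198799912171317
861 [ 0.48860502 -0.23388053] 0.0673685450702064 [ 0.43078963 -0.3034691 ] [ 0.55804783 -0.16451537]
togo [ 0.07302121 16.41434123 -0.05539159]
```

View pics/w2.png

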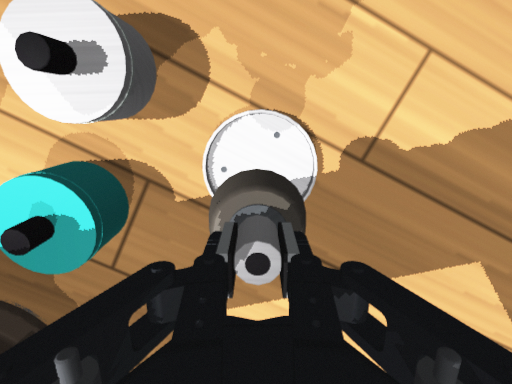

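The view shows the stone upright in the jaws at (258,215), with the pan behind it at (260,160). The rim fit gives the pan centre as (0.4885,-0.2335). Lowering.

Emit:
jog_arm([
  [0,0,0,0.2,2,-0.1,1],
  [0,0,0,0.2,5,-0.1,1],
  [0,0,0,0.2,8,-0.1,1],
  [0,0,0,0.2,11,-0.1,1],
  [0,0,0,0.2,13,-0.1,1],
  [0,0,0,0.2,14.5,-0.1,1],
  [0,0,0,0.2,15.5,-0.1,1],
  [0,0,0,0.2,16,-0.1,1],
  [0,0,0,0.2,16.3,-0.1,1],
  [0,0,0,0.2,16.5,-0.1,1],
  [0,0,0,0.2,16.5,-0.1,1],
  [0,0,0,0.2,16.5,-0.1,1],
])

```text
clock: 7.75
tcp_pos: [0.4884, -0.2336, 0.0577]
tcp_rot: [-1.571, 0.0, -1.101]
ft_force: [-0.1, -0.0, -1.9]
width: 0.261
```

Emit:
jog_arm([
  [0,0,0,0,0.1,0,1],
  [0,0,0,0,0.15,0,1],
  [0,0,0,0,0.15,0,1],
  [0,0,0,0,0.15,0,1],
])

```text
clock: 8.15
tcp_pos: [0.4886, -0.2336, 0.057]
tcp_rot: [-1.57, -0.0, -1.101]
ft_force: [-3.7, 2.3, 13.5]
width: 0.26
```

Seated. Releasing and rising, then on to the cover.

Emit:
jog_arm([
  [0,0,0,0,0,0,3],
  [0,0,0,0,0,0,5],
  [0,0,0,0,0,0,7],
  [0,0,0,0,0,0,8.5],
  [0,0,0,0,0,0,8.5],
  [0,0,0,0,0,0,8.5],
  [0,0,0,0,-2,0,8.5],
  [0,0,0,0,-5,0,8.5],
  [0,0,0,0,-8,0,8.5],
  [0,0,0,0,-11,0,8.5],
  [0,0,0,0,-14,0,8.5],
  [0,0,0,0,-17,0,8.5],
  [0,0,0,0,-17,0,8.5],
  [0,0,0,0,-17,0,8.5],
])

```text
clock: 9.55
tcp_pos: [0.4887, -0.2337, 0.2274]
tcp_rot: [-1.57, -0.001, -1.101]
ft_force: [-0.9, 0.0, -0.0]
width: 0.994
```

```bash
python3 - <<'E'
from h import *
s=manip.get_state(); print(s['tcp_pos'],s['ft_force'])
c=cam('wrist',s); p,d=manip.capture('wrist'); cv2.imwrite('pics/w3.png',p); P=cloud(c,d)
r=np.hypot(P[...,0]-.4885,P[...,1]+.2335)
def cf(q):
    A=np.c_[2*q[:,:2],np.ones(len(q))]; x=np.linalg.lstsq(A,(q[:,:2]**2).sum(1),rcond=None)[0]; return len(q),x[:2],np.sqrt(x[2]+x[0]**2+x[1]**2),q.mean(0)
print('rim',cf(P[(P[...,2]>.011)&(P[...,2]<.018)&(r<.08)&(r>.058)]))
q=P[(P[...,2]>.058)&(P[...,2]<.072)&(r<.03)]; print('arbor',len(q),q.mean(0),cv2.minEnclosingCircle((q[:,:2]*1000).astype(np.float32)))
print('cover',togo([.510,-.0255,.20],s))
E
```

```text
[ 0.48867109 -0.23374057  0.22742443] [-8.94951222e-01  4.62946403e-02 -2.36852463e-04]
rim (1150, array([ 0.48843226, -0.23386726]), np.float64(0.06746925212595249), array([ 0.49106158, -0.23209457,  0.01301577]))
arbor 388 [ 0.48900398 -0.23292471  0.0632816 ] ((488.4764099121094, -233.21473693847656), 11.815855026245117)
cover [-17.60239277   2.7339448   11.33105892]
```

View pics/w3.png

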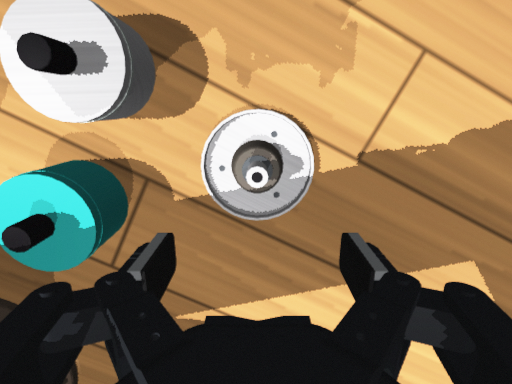

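The stone stands centred in the pan at (258,165), arbor axis within 1 mm of the rim centre (0.4885,-0.2336). Moving above the cover.

Emit:
jog_arm([
  [0,0,0,-3,0,2,8.5],
  [0,0,0,-6,0,4,8.5],
  [0,0,0,-9,0,6,8.5],
  [0,0,0,-12,1,8,8.5],
  [0,0,0,-15,2,10,8.5],
  [0,0,0,-17.6,2.5,11.3,8.5],
  [0,0,0,-17.6,2.5,11.3,8.5],
  [0,0,0,-17.6,2.5,11.3,8.5],
  [0,0,0,-17.6,2.5,11.3,8.5],
])

```text
clock: 10.5
tcp_pos: [0.509, -0.0259, 0.2011]
tcp_rot: [-1.571, 0.0, -1.101]
ft_force: [-0.2, -0.8, -0.6]
width: 0.997
```

```bash
python3 - <<'E'
from h import *
s=manip.get_state(); print(s['tcp_pos'],s['ft_force'])
c=cam('wrist',s); p,d=manip.capture('wrist'); P=cloud(c,d)
r=np.hypot(P[...,0]-.510,P[...,1]+.0255)
q=P[(P[...,2]>.107)&(P[...,2]<.12)&(r<.03)]; print('knob',len(q),q.mean(0),cv2.minEnclosingCircle((q[:,:2]*1000).astype(np.float32)))
q=P[(P[...,2]>.074)&(P[...,2]<.084)&(r<.07)]; print('top',len(q),q.mean(0),cv2.minEnclosingCircle((q[:,:2]*1000).astype(np.float32)))
print(togo([.510,-.0255,.102],s))
E
```

```text
[ 0.50903515 -0.02592576  0.2011319 ] [-0.19534035 -0.78009    -0.5645536 ]
knob 882 [ 0.51109705 -0.02583998  0.11110068] ((510.3906555175781, -26.24311637878418), 13.879975318908691)
top 10014 [ 0.51353358 -0.02466756  0.07729147] ((510.16510009765625, -26.450258255004883), 55.930572509765625)
[0.01010614 9.91313073 0.11046583]
```

Emit:
jog_arm([
  [0,0,0,0.1,2,0.1,8.5],
  [0,0,0,0.1,4.5,0.1,8.5],
  [0,0,0,0.1,7,0.1,8.5],
  [0,0,0,0.1,8.7,0.1,8.5],
  [0,0,0,0.1,9.5,0.1,8.5],
  [0,0,0,0.1,9.8,0.1,8.5],
  [0,0,0,0.1,9.8,0.1,6],
  [0,0,0,0.1,9.8,0.1,4],
  [0,0,0,0.1,9.8,0.1,3],
  [0,0,0,0.1,9.8,0.1,2],
  [0,0,0,0.1,9.8,0.1,1.5],
  [0,0,0,0.1,9.8,0.1,1.5],
  [0,0,0,0.1,9.8,0.1,1.5],
  [0,0,0,0.1,9.8,0.1,1.5],
  [0,0,0,0.1,9.8,0.1,1.5],
])

```text
clock: 12.05
tcp_pos: [0.5108, -0.0264, 0.1041]
tcp_rot: [-1.57, -0.0, -1.101]
ft_force: [-0.8, 2.9, 10.5]
width: 0.308
```

Emit:
jog_arm([
  [0,0,0,0,-1,0,1.5],
  [0,0,0,0,-3,0,1.5],
  [0,0,0,0,-6,0,1.5],
  [0,0,0,0,-9,0,1.5],
  [0,0,0,0,-12,0,1.5],
  [0,0,0,0,-13,0,1.5],
  [0,0,0,0,-13,0,1.5],
  [0,0,0,0,-13,0,1.5],
])

```text
clock: 12.85
tcp_pos: [0.5101, -0.0264, 0.2333]
tcp_rot: [-1.571, 0.0, -1.101]
ft_force: [0.9, -0.1, -2.4]
width: 0.307
```

```bash
python3 - <<'E'
from h import *
s=manip.get_state(); print(s['tcp_pos'],s['ft_force'],s['width'],togo([.4885,-.2336,.234],s))
E
```

```text
[ 0.51010762 -0.0263688   0.23331024] [ 0.86817552 -0.12412401 -2.35720525] 0.307172652059581 [ 17.50389016  -0.07404678 -11.30175604]
```

Emit:
jog_arm([
  [0,0,0,2,0,-1.2,1.5],
  [0,0,0,4.5,0,-3,1.5],
  [0,0,0,7.5,0,-5,1.5],
  [0,0,0,10.5,0,-7,1.5],
  [0,0,0,13.5,0,-8.8,1.5],
  [0,0,0,16,0,-10.4,1.5],
  [0,0,0,17.2,0,-11.1,1.5],
  [0,0,0,17.5,0,-11.3,1.5],
  [0,0,0,17.5,0,-11.3,1.5],
  [0,0,0,17.5,0,-11.3,1.5],
  [0,0,0,17.5,0,-11.3,1.5],
])

```text
clock: 13.95
tcp_pos: [0.4886, -0.2325, 0.2331]
tcp_rot: [-1.571, 0.001, -1.1]
ft_force: [1.1, -1.1, -2.7]
width: 0.305
```

```bash
python3 - <<'E'
from h import *
s=manip.get_state(); print(s['tcp_pos'],s['ft_force'],s['width'],togo([.4885,-.2336,.108],s))
c=cam('wrist',s); p,d=manip.capture('wrist'); cv2.imwrite('pics/w4.png',p); P=cloud(c,d)
r=np.hypot(P[...,0]-.4885,P[...,1]+.2336); q=P[(P[...,2]>.2)&(P[...,2]<.218)&(r<.065)&(r>.02)]
A=np.c_[q[:,:2]-[.4885,-.2336],np.ones(len(q))]; print(len(q),'plane',np.linalg.lstsq(A,q[:,2],rcond=None)[0])
E
```

```text
[ 0.48856803 -0.23246674  0.23313741] [ 1.05236015 -1.08256367 -2.7304794 ] 0.3049113664495271 [ 0.10680961 12.51367861 -0.05507063]
16594 plane [-0.00410882  0.002705    0.20628364]
```

View pics/w4.png

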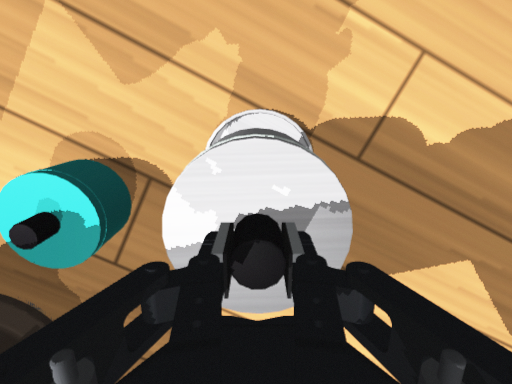

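The cover hangs level (257,220) over the pan (260,130), tilt 0.005 rad or less. Lowering.

Emit:
jog_arm([
  [0,0,0,0.1,1.5,0,1.5],
  [0,0,0,0.1,4,0,1.5],
  [0,0,0,0.1,6.5,0,1.5],
  [0,0,0,0.1,8.5,0,1.5],
  [0,0,0,0.1,10,0,1.5],
  [0,0,0,0.1,11,0,1.5],
  [0,0,0,0.1,11.7,0,1.5],
  [0,0,0,0.1,12.2,0,1.5],
  [0,0,0,0.1,12.4,0,1.5],
  [0,0,0,0.1,12.5,0,1.5],
  [0,0,0,0.1,12.5,0,1.5],
  [0,0,0,0.1,12.5,0,1.5],
])

```text
clock: 15.2
tcp_pos: [0.4893, -0.2336, 0.1086]
tcp_rot: [-1.571, -0.0, -1.1]
ft_force: [-0.4, -0.2, -2.6]
width: 0.302
```

Emit:
jog_arm([
  [0,0,0,0,0.1,0,1.5],
  [0,0,0,0,0.15,0,1.5],
  [0,0,0,0,0.15,0,1.5],
  [0,0,0,0,0.15,0,1.5],
])

```text
clock: 15.6
tcp_pos: [0.4893, -0.2334, 0.108]
tcp_rot: [-1.57, -0.0, -1.1]
ft_force: [-4.4, 4.4, 16.2]
width: 0.312
```

Contact at the expected height (floor 4 mm higher than the bench grasp). Releasing, retreating and checking.

Emit:
jog_arm([
  [0,0,0,0,0,0,3],
  [0,0,0,0,0,0,5],
  [0,0,0,0,0,0,7],
  [0,0,0,0,0,0,8.5],
  [0,0,0,0,0,0,8.5],
  [0,0,0,0,0,0,8.5],
  [0,0,0,0,-2,0,8.5],
  [0,0,0,0,-5,0,8.5],
  [0,0,0,0,-8,0,8.5],
  [0,0,0,0,-11,0,8.5],
  [0,0,0,0,-14,0,8.5],
  [0,0,0,0,-14,0,8.5],
  [0,0,0,0,-14,0,8.5],
  [0,0,0,0,-14,0,8.5],
])

```text
clock: 17.0
tcp_pos: [0.4886, -0.2332, 0.2471]
tcp_rot: [-1.571, 0.001, -1.1]
ft_force: [0.1, 0.3, 0.1]
width: 0.997
```

```bash
python3 - <<'E'
from h import *
s=manip.get_state(); print(s['clock'],s['tcp_pos'],s['ft_force'],s['width'])
c=cam('wrist',s); p,d=manip.capture('wrist'); P=cloud(c,d)
r=np.hypot(P[...,0]-.4885,P[...,1]+.2336); q=P[(P[...,2]>.072)&(P[...,2]<.095)&(r<.06)&(r>.02)]
A=np.c_[q[:,:2]-[.4885,-.2336],np.ones(len(q))]; print(len(q),'plane',np.linalg.lstsq(A,q[:,2],rcond=None)[0],cv2.minEnclosingCircle((q[:,:2]*1000).astype(np.float32)))
p2,_=manip.capture('scene'); cv2.imwrite('pics/f.png',np.hstack([cv2.resize(p2[150:330,60:300],(400,300)),cv2.resize(p,(400,300))]))
E
```

```text
17.0 [ 0.48864569 -0.23317141  0.24713471] [0.07388992 0.25055623 0.084989  ] 0.9968553033216645
7206 plane [-0.0009483  -0.00052714  0.08127308] ((488.513671875, -233.28758239746094), 55.962913513183594)
```

View pics/f.png

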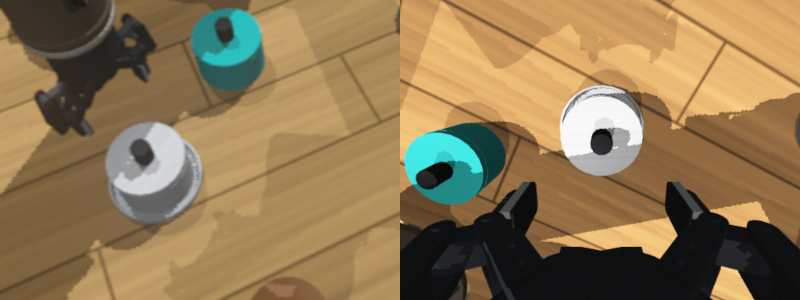

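The cover sits inside the pan at left (150,180) and right (600,130). Its top is at 81.3 mm (82 mm nominal), level, and centred within 1 mm. Handing in.

```bash
python3 -c "
from workcell import manip
print(manip.close_job())"
```

```text
the job is handed in; nothing more can be done
None
```

The grinding stone is in the pan, stone face down with the arbor up, and the large steel cover is closed over it. I handed the job in at about 17 s of the 58 s allowed; no verdict is reported.

- **Stone:** before I covered it, the arbor axis was within about 1 mm of the pan's centre.
- **Cover:** its top is at 81.3 mm against 82 mm expected for sitting on the pan floor. Its tilt is about 0.001 rad and it is centred to within about 0.5 mm.
- **Forces and clearance:** the highest wrist force in any reading was about 17 N, when the cover touched down. At hand-in the gripper was open and clear of everything.
- **Disagreements:** none of the checks failed. The position estimates from the top and scene cameras differed by 2–3 mm, so I used close wrist-camera readings for each grasp and placement.

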